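# Zero the sugar mill's grind dial and click it back three

## Task

Set the grind of the white icing-sugar mill: turn the dial on its top clockwise (seen from above) to its stop, then turn it back exactly three clicks and let go. The small kitchen timer has a similar dial: leave it and the glass tumbler alone.

Things in the scene. Friction and masses are not known exactly. Their poses are not given: they have to be found in the camera images.
- grind_dial (a joint): angle of the mill's dial: 0 at the stop, growing as it is turned back counter-clockwise seen from above, to 2.44 rad. One click is 20 degrees (0.349 rad). A sprung detent draws the dial to the nearest click (0, 0.349, 0.698, 1.047 ...; the stop is one) and keeps it there when let go; 0.1 N m takes it over to the next. It starts 1 to 3.5 clicks from the stop.
- dial_grip (a point): the place to grip the mill's dial, on its upright turning axis, 132 mm above the table, in an aluminium bar 56 mm long, 16 mm thick, 34 mm tall (top 16 mm above this point) on a black disc 68 mm across (top 18 mm below this point). It turns with the dial: x axis along the bar towards the end with the pointer nose, y across the bar's thickness, z up.
- mill: white box fixed to the table, 124 mm wide, 100 mm high, from 65 mm in front of the dial's axis to 170 mm behind it, with a clear round hopper behind the dial (96 mm across, centre 116 mm behind, top 146 mm up). Origin under the dial's axis at table height; x axis towards the hopper, z up. On the collar round the dial a long mark shows where the nose points at the stop; short marks are the clicks.
- timer_pointer (a point): bystander, to be left alone: the end of the grip bar of the kitchen timer, a loose steel puck 80 mm across and 48 mm high in all, with a dial like the mill's but smaller and low (bar 48 mm long, 12 mm thick). The point lies 24 mm from the timer's axis, at the top of the bar, 48 mm above the table.
- tumbler: bystander, to be left alone: a loose ribbed glass tumbler, 74 mm across its rim and 95 mm high, with steel piping tips in it that rise at most 15 mm above the rim. Origin at the centre of its underside, z up.

How it is judged:
By the outcome, as a careful person would: the job done as asked, in the order asked, and still so for the second after the job is handed in, with the robot touching nothing.
It also fails if it takes over 38 s, if anything falls off the work surface, if the arm or the gripper's body presses on something with over 40 N, if the wrist force passes 120 N, or if a joint passes its speed limit or range.

## Robot

A 7-joint arm with a two-finger parallel gripper is mounted at the origin on the work surface. World frame = base frame: x ahead of the robot, y to its left, z up, the work surface at z = 0. Lengths are in m, angles in rad, forces in N, time in s.
With the tool pointing down it reaches from about 0.4 to 0.85 m from the base axis. Payload 6.9 kg.
Tool frame: the origin (TCP) lies between the finger pads; the fingertips stand 25 mm ahead of it and the grasp point (between the pads) lies 6 mm ahead of it (arm.nose_length is the distance from the TCP to the fingertips, in m); z points along the fingers, y is the line along which they close (so a half turn about z gives the same grasp; the last joint's range is limited). The gripper opens to 85 mm and grips with 20 to 120 N. Pads are 22 mm wide; open, the fingers measure 114 mm over their backs; the gripper's body (76 mm by 85 mm) begins 54 mm behind the grasp point. The pads swing forward as they close: fully open they stand 13 mm farther back than shut.
Start: joints at [1.444, 0.507, -0.238, 1.5, 0.126, 1.149, -0.155], TCP at [0.144, -0.608, 0.224] pointing down, gripper open.
Joint ranges: [-3.08, 3.08], [-0.24, 2.05], [-1.43, 1.35], [0, 2.5], [-1.52, 4.66], [0.17, 1.96], [-2.89, 2.89]. Speed limits (rad/s): [2.39, 2.39, 3.14, 3.14, 3.14, 3.14, 3.14].

## Interface

Orientations are given as a unit quaternion [x, y, z, w].
In Python, from bench import arm gives the robot as it stands. The module is installed in compiled form; this text tells all that it offers. Calls block until the motion is done:
- arm.move_ptp(position, orientation): joint-space move of the TCP to a pose.
- arm.move_linear(position, orientation=None, v=0.15): straight line of the TCP; orientation=None keeps the orientation; v is the mean speed in m/s.
- arm.set_joints(angles): joint-space move.
- arm.command_gripper(opening): finger opening in m; the grip force is fixed at half the most; returns when the fingers have stopped.
- arm.pause(seconds).
- arm.ik(position, orientation): joint angles nearest the present ones, or None.
- arm.get_state(): the state.
- arm.grab_frame(name): name is "side" or "top" or "wrist"; returns a dict with "image" (480x640x3 uint8, red, green, blue), "camera_matrix" (3x3 intrinsics, pixels), "world_to_cam" (4x4, takes a point from world to camera coordinates). Camera axes: x right, y up, looking along -z (the intrinsics and any distortion apply to the point x, -y, -z); pixel columns grow to the right and rows downward; lengths in m; the calibration is good to about 2 mm. A picture is of the moment at which its call begins. There is no depth.
A pose or a line that the arm cannot do raises arm.MotionError and nothing moves.
- arm.job_done(): hands the job in; it is judged then, once.
The state is a dict: "t": time; "qpos": joint angles; "joint_velocities": joint speeds; "joint_efforts": joint torques, N m; "eef_pos": TCP position; "tcp_rot": TCP orientation; "force": force on the tool from outside, world axes, zero at the start; "moment": the same for the moment, N m; "width": finger opening in m; "grip_force": force on a finger pad.
Only numpy, scipy, OpenCV 4.12 (cv2) and the standard library are available. Lean on these libraries where they do the work, as an engineer would, in place of code of your own. Each camera call takes 0.05 s, during which the arm holds its last target. There are 200 camera calls.

## Working session

There is one attempt and no reset: what is moved stays moved. The work goes in short steps, each a Python script; the robot and the scene stay as the last script left them, time stands still between calls to the robot, and variables do not carry over. Pictures are saved under pics/ and viewed, at most 10 in all, crops included, and the job is handed in when it is done.

```bash
mkdir -p pics; ls; python3 - <<'E'
from bench import arm
import cv2,numpy as np
for n in ("side","top"):
    f=arm.grab_frame(n); cv2.imwrite(f"pics/{n}0.png",f["image"][:,:,::-1])
    np.savez(f"{n}.npz",K=f["camera_matrix"],T=f["world_to_cam"],img=f["image"]); print(f.keys(),f["camera_matrix"],f["world_to_cam"])
print(arm.get_state())
E
```

```text
pics
dict_keys(['image', 'camera_matrix', 'world_to_cam']) [[458.21792456   0.         317.60818442]
 [  0.         458.21792456 230.67313286]
 [  0.           0.           1.        ]] [[-9.99371014e-01 -3.54513613e-02 -8.81780007e-04  5.15333196e-01]
 [ 2.26555390e-02 -6.57392318e-01  7.53207851e-01 -6.63373672e-02]
 [-2.72819191e-02  7.52714117e-01  6.57781997e-01 -8.19198166e-01]
 [ 0.00000000e+00  0.00000000e+00  0.00000000e+00  1.00000000e+00]]
dict_keys(['image', 'camera_matrix', 'world_to_cam']) [[578.89400954   0.         320.66342617]
 [  0.         578.89400954 241.21641481]
 [  0.           0.           1.        ]] [[-0.02081751 -0.99966287 -0.0155173   0.02331103]
 [ 0.99207311 -0.0225783   0.12361701 -0.52898093]
 [-0.12392569 -0.0128209   0.99220867 -1.11887345]
 [ 0.          0.          0.          1.        ]]
{'t': 0.1, 'qpos': array([ 1.44348645,  0.50823388, -0.23754091,  1.50101361,  0.12569318,
        1.14893189, -0.15481298]), 'joint_velocities': array([-0.00109856, -0.00319187, -0.00156098, -0.0009195 ,  0.00084004,
       -0.00063744,  0.00109267]), 'joint_efforts': array([-6.16000514e-03, -6.21835971e+01, -2.19514489e+00, -2.50206006e+01,
        1.25175141e-02,  7.82198331e-03,  3.46324407e-05]), 'eef_pos': array([ 0.14402246, -0.60770252,  0.22283595]), 'tcp_rot': array([ 9.93232160e-01,  1.16143173e-01, -1.04497420e-04, -7.92558466e-04]), 'force': array([-0.37634211,  0.80797069,  0.01678489]), 'moment': array([ 0.02938099, -0.00672989, -0.00343674]), 'grip_force': 0.0, 'width': 0.08560875875314075}
```

View pics/top0.png

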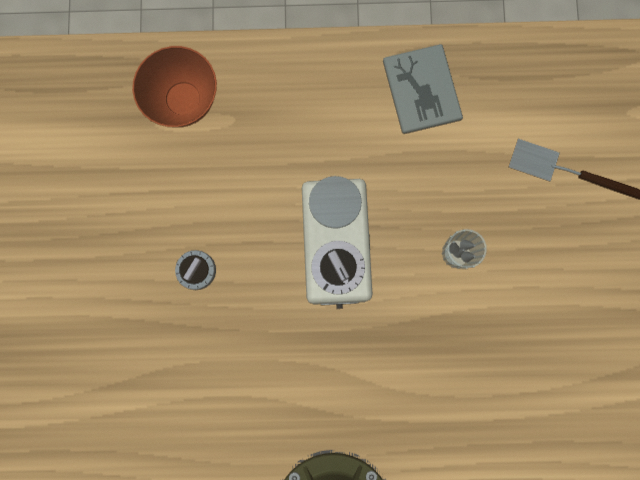

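View pics/side0.png

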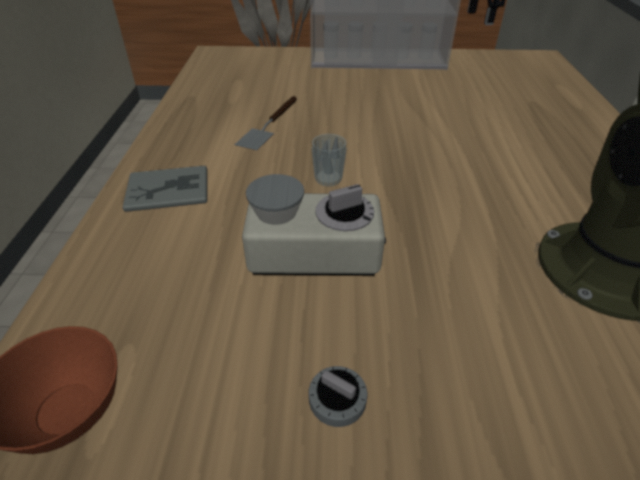

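The top view shows the mill with its dial at about (338,267) and its hopper at (335,202). The timer is at (195,270) and the tumbler at (465,250). The side view shows the dial at (347,205). Next I'll measure the dial and enlarge it.

```bash
cat > h.py <<'E'
import cv2,numpy as np
def ray(K,T,uv,z):
    d=np.linalg.inv(K)@np.array([uv[0],uv[1],1.]); d=T[:3,:3].T@(d*[1,-1,-1])
    c=-T[:3,:3].T@T[:3,3]; return c+d*(z-c[2])/d[2]
def proj(K,T,p):
    q=T[:3,:3]@np.asarray(p,float)+T[:3,3]; q=K@(q*[1,-1,-1]); return q[:2]/q[2]
E
python3 - <<'E'
from h import *
f=np.load("top.npz");K,T,im=f["K"],f["T"],f["img"]
x0,y0=298,227
c=im[y0:y0+85,x0:x0+80]
cv2.imwrite("pics/c.png",cv2.resize(c[:,:,::-1],None,fx=7,fy=7,interpolation=cv2.INTER_CUBIC))
g=cv2.cvtColor(c,cv2.COLOR_RGB2GRAY)
m=(g<70).astype(np.uint8)
cs,_=cv2.findContours(m,cv2.RETR_EXTERNAL,cv2.CHAIN_APPROX_NONE)
for k in sorted(cs,key=cv2.contourArea)[-3:]:
    if len(k)<5: continue
    e=cv2.minEnclosingCircle(cv2.convexHull(k)); u=np.array(e[0])+[x0,y0]; print(cv2.contourArea(k),u,e[1],ray(K,T,u,.114))
# hopper, timer
for n,u,z in(("hopper",(335,202),.146),("timer",(195,270),.048),("tumbler",(465,250),.09)): print(n,ray(K,T,u,z))
E
```

```text
12.5 [339.5 305.5] 2.9155757427215576 [ 0.40041996 -0.02113303  0.114     ]
285.0 [342.  264.5] 17.007450103759766 [ 0.47522574 -0.0275877   0.114     ]
319.5 [335. 268.] 17.46434783935547 [ 0.46906363 -0.0145707   0.114     ]
hopper [ 0.58608163 -0.01707615  0.146     ]
timer [0.47630237 0.25881247 0.048     ]
tumbler [ 0.49943647 -0.25987682  0.09      ]
```

View pics/c.png

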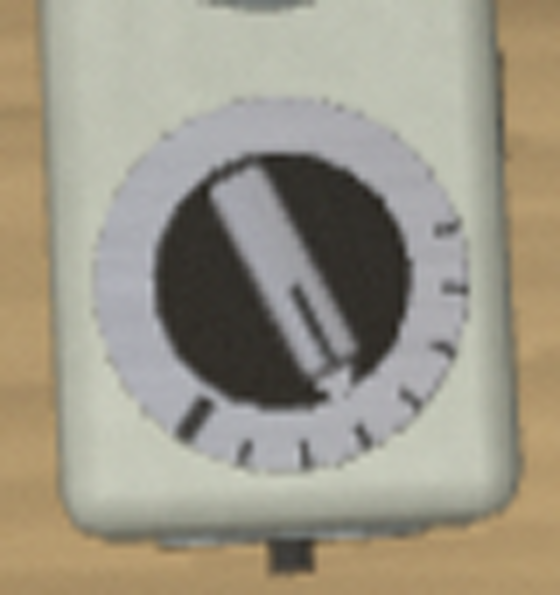

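The crop shows the dial disc centred at about (338.4,267.1). The nose points down and to the right, about 60° counter-clockwise from the long mark, so it sits near click 3. I'll check this against the side view and the joint ranges, then move above the dial.

```bash
cat >> h.py <<'E'
from scipy.spatial.transform import Rotation as Ro
def quat(deg):  # tool down, y axis at world angle deg
    a=np.radians(deg); y=np.array([np.cos(a),np.sin(a),0]); z=np.array([0,0,-1.]); return Ro.from_matrix(np.c_[np.cross(y,z),y,z]).as_quat()
E
python3 - <<'E'
from h import *
from bench import arm
f=np.load("top.npz"); p=ray(f["K"],f["T"],(338.4,267.1),.114); print(p)
s=np.load("side.npz"); print("side",proj(s["K"],s["T"],p), ray(s["K"],s["T"],(347,208),.114))
for a0 in(118,-62):
    for d in (0,-30,-68): 
        q=arm.ik([p[0],p[1],.146],quat(a0+d)); print(a0+d,None if q is None else q.round(2))
best=min((118,-62),key=lambda a:max(abs(arm.ik([p[0],p[1],.146],quat(a+d))[6]) if arm.ik([p[0],p[1],.146],quat(a+d)) is not None else 9 for d in(0,-68)))
print(best)
arm.move_ptp([p[0],p[1],.26],quat(best))
s=arm.get_state(); print(s["t"],s["eef_pos"],s["qpos"].round(2))
f=arm.grab_frame("wrist"); cv2.imwrite("pics/w1.png",f["image"][:,:,::-1]); np.savez("w1.npz",K=f["camera_matrix"],T=f["world_to_cam"],img=f["image"])
print(proj(f["camera_matrix"],f["world_to_cam"],[p[0],p[1],.114]),proj(f["camera_matrix"],f["world_to_cam"],[p[0],p[1],.148]))
E
```

```text
[ 0.47058269 -0.02085516  0.114     ]
side [344.69831673 204.64184553] [ 0.46682082 -0.01185229  0.114     ]
118 [ 0.78  0.6  -1.22  2.    0.67  1.03  1.29]
88 [ 0.71  0.54 -1.08  2.    0.58  0.96  0.87]
50 [ 0.66  0.49 -0.97  2.    0.51  0.92  0.29]
-62 [ 0.47  0.41 -0.66  2.    0.34  0.84 -1.47]
-92 [ 0.41  0.4  -0.58  2.    0.3   0.82 -1.94]
-130 [ 0.3   0.38 -0.42  2.    0.21  0.8  -2.51]
118
2.4917 [ 0.4706761  -0.02173306  0.25980546] [ 0.84  0.42 -1.22  1.82  0.43  1.2   1.54]
[322.21487447 217.38644588] [322.1901599  226.74854512]
```

View pics/w1.png

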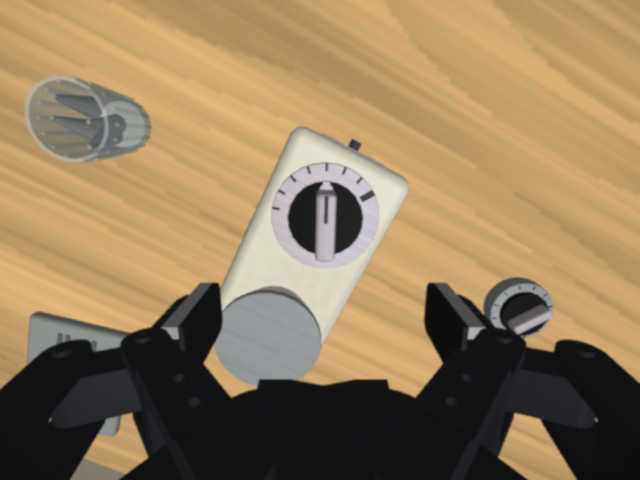

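The wrist view shows the dial disc centred at about (326,217), with the bar upright in the image at x≈326, so the tool yaw is within about 1°. I'll refit the disc in all three views.

```bash
python3 - <<'E'
from h import *
for n,(x,y,w) in {"w1":(326,217,60),"top":(338,267,30),"side":(347,208,34)}.items():
    f=np.load(n+".npz");K,T,im=f["K"],f["T"],f["img"]
    c=im[y-w:y+w,x-w:x+w]; m=(cv2.cvtColor(c,cv2.COLOR_RGB2GRAY)<75).astype(np.uint8)
    k=np.vstack([q for q in cv2.findContours(m,cv2.RETR_EXTERNAL,cv2.CHAIN_APPROX_NONE)[0] if cv2.contourArea(q)>100])
    e=cv2.fitEllipse(cv2.convexHull(k)); u=np.array(e[0])+[x-w,y-w]; print(n,u,e[1],ray(K,T,u,.114))
f=np.load("w1.npz");K,T,im=f["K"],f["T"],f["img"]
# bar top axis and marks
d=ray(K,T,(326,192),.148)-ray(K,T,(326.5,258),.148); print("bar",np.degrees(np.arctan2(d[1],d[0]))%360, ray(K,T,(326,226),.148))
m=ray(K,T,(367,196),.106)-ray(K,T,(325.5,217),.11); print("mark",np.degrees(np.arctan2(m[1],m[0]))%360)
E
```

```text
w1 [324.84609985 217.86196518] (72.19034576416016, 72.8073501586914) [ 0.46986492 -0.01857627  0.114     ]
top [337.85821915 266.55818176] (35.39775848388672, 35.51242446899414) [ 0.47160229 -0.01988457  0.114     ]
side [347.40172958 209.28139496] (28.202157974243164, 48.42166519165039) [ 0.46619623 -0.00843185  0.114     ]
bar 208.5538756574978 [ 0.46861951 -0.018467    0.148     ]
mark 144.26710761239696
```

```bash
python3 - <<'E'
from h import *
from bench import arm
print(arm.nose_length)
P=[.4700,-.0188]; a=118.5
def st(l):
    s=arm.get_state(); y=Ro.from_quat(s["tcp_rot"]).as_matrix()[:,1]
    print(l,round(s["t"],2),s["eef_pos"].round(4),"ang",np.degrees(np.arctan2(y[1],y[0])).round(2),"F",s["force"].round(1),"M",s["moment"].round(2),"w",round(s["width"],4),"g",s["grip_force"])
arm.command_gripper(.05); st("open")
arm.move_ptp([*P,.19],quat(a)); st("pre")
arm.move_linear([*P,.146],v=.08); st("down")
arm.command_gripper(0.0); st("grip")
for d in (-10,-20): arm.move_ptp([*P,.146],quat(a+d)); st(d)
E
```

```text
0.025
open 2.98 [ 0.4706 -0.0209  0.26  ] ang 117.99 F [ 0.4 -0.1  0.5] M [-0.03 -0.04 -0.03] w 0.0501 g 0.0
pre 3.37 [ 0.4697 -0.0185  0.1902] ang 118.56 F [1.1 0.7 0.5] M [-0.   -0.08  0.07] w 0.05 g 0.0
down 4.07 [ 0.4702 -0.0186  0.1462] ang 118.51 F [ 0.4  0.2 -0.3] M [-0.02 -0.    0.02] w 0.0501 g 0.0
grip 4.6 [ 0.47   -0.0188  0.1461] ang 118.5 F [ 0.  -0.7  0.5] M [ 0.01 -0.05 -0.05] w 0.0 g 0.0
-10 4.86 [ 0.4701 -0.0189  0.1462] ang 108.73 F [0.4 0.  0.2] M [ 0.02 -0.01  0.01] w -0.0002 g 0.0
-20 5.12 [ 0.47   -0.0188  0.1461] ang 98.93 F [0.3 0.1 0.5] M [ 0.07  0.02 -0.03] w 0.0001 g 0.0
```

The gripper shut on nothing: width 0 and no force. I'll look before doing anything else.

```bash
python3 - <<'E'
from h import *
from bench import arm
o=[]
f=arm.grab_frame("side"); np.savez("side2.npz",K=f["camera_matrix"],T=f["world_to_cam"],img=f["image"])
print(proj(f["camera_matrix"],f["world_to_cam"],arm.get_state()["eef_pos"]-[0,0,.025]))
o.append(cv2.resize(f["image"][100:280,240:440],(400,360),interpolation=cv2.INTER_CUBIC))
f=arm.grab_frame("wrist"); np.savez("w2.npz",K=f["camera_matrix"],T=f["world_to_cam"],img=f["image"]); o.append(cv2.resize(f["image"],(400,300)));o[1]=np.vstack([o[1],np.zeros((60,400,3),np.uint8)])
cv2.imwrite("pics/s2.png",np.hstack(o)[:,:,::-1])
E
```

```text
[345.20769333 202.07594838]
```

View pics/s2.png

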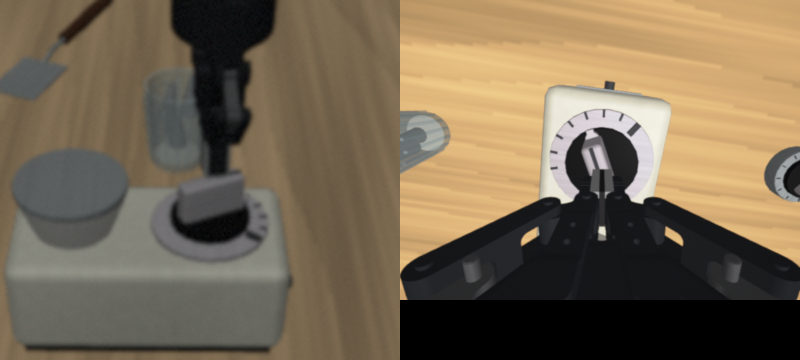

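The side half shows the shut fingertips at the top edge of the bar, around crop pixel (215,172), either above or behind it. The wrist half shows them over the bar's tail end, around (602,172). I'll enlarge both views and project known points onto them.

```bash
python3 - <<'E'
from h import *
s=np.load("side2.npz");w=np.load("w2.npz")
tip=np.array([.470,-.0188,.121])
P={"tip":tip,"tcp":tip+[0,0,.025],"bartop":[.470,-.0188,.148],"disc":[.470,-.0188,.114]}
a=np.radians(208.5);b=np.array([np.cos(a),np.sin(a),0])*.028
P["nose"]=P["bartop"]+b;P["tail"]=P["bartop"]-b
for n,f,x,y,W,H in(("s",s,300,150,100,100),("w",w,240,160,180,180)):
    im=cv2.resize(f["img"][y:y+H,x:x+W],(400,400),interpolation=cv2.INTER_CUBIC)
    for k,p in P.items(): print(n,k,proj(f["K"],f["T"],p).round(1), ((proj(f["K"],f["T"],p)-[x,y])*400/W).round())
    globals()[n+"i"]=im
cv2.imwrite("pics/z.png",np.hstack([si,wi])[:,:,::-1])
E
```

```text
s tip [345.2 202.1] [181. 208.]
s tcp [345.8 190. ] [183. 160.]
s bartop [345.9 189. ] [183. 156.]
s disc [345.1 205.4] [180. 222.]
s nose [360.7 184.5] [243. 138.]
s tail [330.7 193.5] [123. 174.]
w tip [320.9 265.7] [180. 235.]
w tcp [320.7 284.3] [179. 276.]
w bartop [320.6 286.1] [179. 280.]
w disc [321.  261.3] [180. 225.]
w nose [299.9 232. ] [133. 160.]
w tail [339.7 335.7] [222. 390.]
```

View pics/z.png

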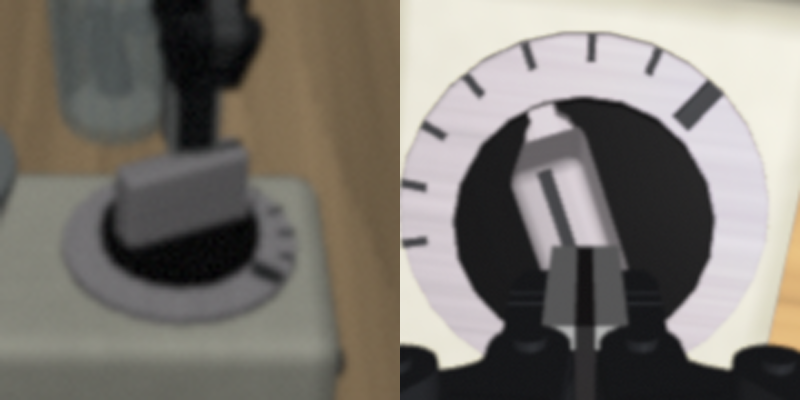

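The wrist zoom shows the shut pads lying over the bar top at about (585,246). The side zoom shows the tips ending near the bar's top edge at about (192,150). So the tips are roughly 30 mm higher than the reported pose implies. I'll touch the bar top gently with the shut fingers to get the true height.

```bash
python3 - <<'E'
from h import *
from bench import arm
P=[.4700,-.0188]; q=quat(98.5)
arm.move_linear([*P,.1455],q,v=.05); f0=arm.get_state()["force"]
z=.1455
while z>.128:
    z-=.0015; arm.move_linear([*P,z],v=.03); s=arm.get_state(); F=s["force"]-f0
    if np.linalg.norm(F)>4: break
print(z,s["eef_pos"],F,s["t"])
E
```

```text
0.13949999999999999 [ 0.47022681 -0.01869746  0.14030937] [-5.23942055 -1.01932665 11.73804995] 6.4667
```

```bash
python3 - <<'E'
from h import *
from bench import arm
for n in("w1","w2"):
    f=np.load(n+".npz");K,T=f["K"],f["T"]; c=-T[:3,:3].T@T[:3,3]
    q=T@np.array([.47,-.0188,.114,1]); print(n,"cam",c,"f",K[0,0],"depth",-q[2],"expected disc px",K[0,0]*.068/-q[2])
    x,y=(326,217) if n=="w1" else (322,262); w=60
    m=(cv2.cvtColor(f["img"],cv2.COLOR_RGB2GRAY)[y-8]<75); print("black run row",y-8,[i for i in range(x-90,x+90) if m[i]][:1],[i for i in range(x-90,x+90) if m[i]][-1:])
f=arm.grab_frame("side"); a=cv2.resize(f["image"][150:230,300:400],(500,400),interpolation=cv2.INTER_CUBIC)
cv2.imwrite("pics/s3.png",a[:,:,::-1])
E
```

```text
w1 cam [ 0.41194546 -0.05178105  0.40948347] f 338.9743644268848 depth 0.30267916817426493 expected disc px 76.1540905509466
black run row 209 [290] [360]
w2 cam [ 0.40437744 -0.02828075  0.29568202] f 338.9743644268848 depth 0.19266615571271462 expected disc px 119.63832825625332
black run row 254 [266] [379]
```

View pics/s3.png

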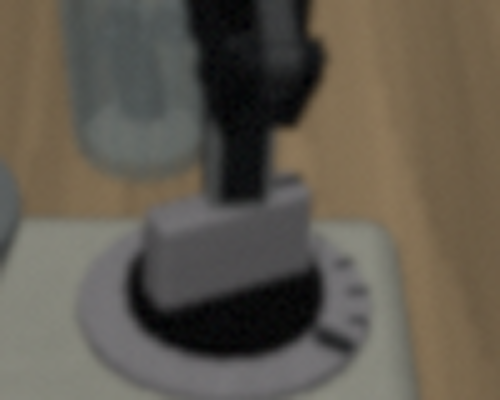

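The side crop shows the tips standing on the bar's top face at about (240,200). So a TCP height of 0.140 puts the shut tips at the bar top, and I need to go about 25 mm lower. I'll descend with the force guarded.

```bash
cat >> h.py <<'E'
def st(arm,l):
    s=arm.get_state(); y=Ro.from_quat(s["tcp_rot"]).as_matrix()[:,1]
    print(l,round(s["t"],2),s["eef_pos"].round(4),"ang",np.degrees(np.arctan2(y[1],y[0])).round(2),"F",s["force"].round(1),"Mz",s["moment"].round(2),"w",round(s["width"],4),"g",round(s["grip_force"],1)); return s
E
python3 - <<'E'
from h import *
from bench import arm
P=[.4700,-.0188]; q=quat(118.5)
arm.move_linear([*P,.155],v=.06); arm.command_gripper(.045)
arm.move_ptp([*P,.150],q); f0=st(arm,"up")["force"]
z=.150
while z>.1165:
    z-=.003; arm.move_linear([*P,z],v=.05); s=arm.get_state()
    if np.linalg.norm(s["force"]-f0)>5: print("contact"); break
st(arm,"down")
if z<.13: arm.command_gripper(0.0); st(arm,"grip")
E
```

```text
up 7.79 [ 0.4699 -0.0187  0.1498] ang 118.19 F [-0.6 -1.  -0.3] Mz [-0.02 -0.04  0.02] w 0.0448 g 0.0
down 10.79 [ 0.4699 -0.0188  0.1138] ang 118.5 F [-0.2  1.4  0.5] Mz [ 0.   -0.06  0.03] w 0.045 g 0.0
grip 11.16 [ 0.4705 -0.0195  0.1143] ang 118.45 F [ 1.6 -3.4  3.7] Mz [-0.7  -0.18 -0.02] w 0.0149 g 59.0
```

The bar is gripped at about 15 mm. Now I'll turn clockwise to the stop, watching the moment.

```bash
python3 - <<'E'
from h import *
from bench import arm
P=[.4702,-.0192]; a=118.5
for d in [-10,-20,-30,-40,-50,-55,-58,-60,-62,-64,-66,-68,-70]:
    arm.move_ptp([*P,.114],quat(a+d)); s=st(arm,d)
    if abs(s["moment"][2])>.9 or np.linalg.norm(s["force"])>30: break
E
```

```text
-10 11.42 [ 0.4704 -0.0192  0.1143] ang 108.71 F [-0.5 -2.3  5.9] Mz [-0.29  0.05  0.01] w 0.0151 g 60.1
-20 11.68 [ 0.4704 -0.0189  0.1143] ang 98.92 F [-0.8 -1.4  7.7] Mz [-0.09  0.22 -0.13] w 0.015 g 60.4
-30 11.93 [ 0.4704 -0.0186  0.1143] ang 89.08 F [-1.4  1.2  8.8] Mz [ 0.16  0.22 -0.  ] w 0.0151 g 60.5
-40 12.19 [ 0.4704 -0.0183  0.1143] ang 79.18 F [-0.7  1.8  7.6] Mz [ 0.46  0.26 -0.13] w 0.0152 g 60.6
-50 12.45 [ 0.4705 -0.018   0.1143] ang 69.28 F [-1.6  2.7  7.6] Mz [0.62 0.17 0.03] w 0.0148 g 60.5
-55 12.7 [ 0.4706 -0.0178  0.1143] ang 64.31 F [-0.2  3.   8.9] Mz [0.77 0.19 0.  ] w 0.015 g 60.5
-58 12.95 [ 0.4706 -0.0178  0.1143] ang 61.33 F [-0.5  2.9  8.3] Mz [ 0.87  0.12 -0.06] w 0.015 g 60.6
-60 13.2 [ 0.4707 -0.0177  0.1142] ang 59.34 F [-0.2  2.8  7.6] Mz [ 0.92  0.03 -0.08] w 0.015 g 60.6
-62 13.45 [ 0.4707 -0.0177  0.1143] ang 57.34 F [-0.8  3.3  8.6] Mz [ 0.95  0.08 -0.05] w 0.0148 g 60.5
-64 13.7 [ 0.4709 -0.0178  0.1142] ang 55.44 F [-0.8  3.3  7.1] Mz [ 0.59 -0.08  0.56] w 0.0146 g 60.6
-66 13.95 [ 0.4709 -0.0178  0.1143] ang 53.57 F [-0.   2.4  6.5] Mz [ 0.53 -0.16  1.48] w 0.0148 g 65.2
```

The stop is clear: the moment rises from about 57° tool yaw, which is the bar at 147° and matches the long mark. Now I'll turn back 60°, release, lift and look.

```bash
python3 - <<'E'
from h import *
from bench import arm
P=[.4705,-.0185]
for a in [65,77,89,101,110,116.6]:
    arm.move_ptp([*P,.114],quat(a)); st(arm,a)
arm.command_gripper(.045); st(arm,"rel")
arm.move_linear([*P,.16],v=.1); arm.move_linear([*P,.26],v=.25); st(arm,"up")
f=arm.grab_frame("wrist"); np.savez("w3.npz",K=f["camera_matrix"],T=f["world_to_cam"],img=f["image"])
cv2.imwrite("pics/w3.png",cv2.resize(f["image"][130:290,240:410],None,fx=3.5,fy=3.5,interpolation=cv2.INTER_CUBIC)[:,:,::-1])
E
```

```text
65 14.23 [ 0.4708 -0.018   0.1142] ang 65.88 F [-1.9  1.1 10.4] Mz [0.2  0.16 0.03] w 0.0145 g 60.7
77 14.52 [ 0.4707 -0.0184  0.1142] ang 77.85 F [-2.7 -0.3  9.7] Mz [ 0.07  0.26 -0.11] w 0.015 g 60.8
89 14.8 [ 0.4707 -0.0187  0.1142] ang 89.85 F [-1.7 -0.9 10.8] Mz [-0.19  0.29  0.05] w 0.0152 g 60.9
101 15.08 [ 0.4706 -0.019   0.1142] ang 101.82 F [-1.6 -2.4  9.5] Mz [-0.43  0.34 -0.05] w 0.0151 g 60.9
110 15.33 [ 0.4707 -0.0193  0.1142] ang 110.82 F [-1.5 -2.9  9.7] Mz [-0.57  0.22  0.08] w 0.015 g 60.9
116.6 15.58 [ 0.4708 -0.0194  0.1142] ang 117.37 F [-0.8 -3.8 10.9] Mz [-0.6   0.19 -0.09] w 0.0147 g 60.9
rel 15.98 [ 0.4704 -0.0184  0.1138] ang 116.76 F [-0.2 -0.2 -0.1] Mz [ 0.   -0.03 -0.03] w 0.045 g 0.0
up 17.14 [ 0.4703 -0.0188  0.2597] ang 116.58 F [-0.1 -0.2 -0.5] Mz [-0.02 -0.01 -0.01] w 0.045 g 0.0
```

View pics/w3.png

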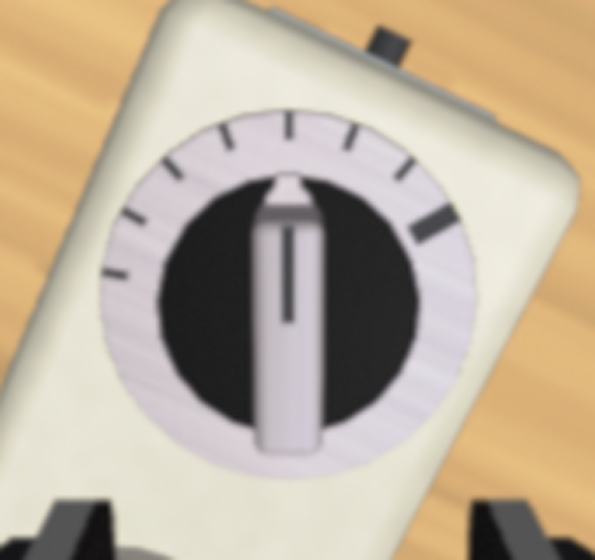

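The nose at (288,185) points straight at the third short mark at (289,125), counting from the long mark at (435,224). The gripper is clear of everything.

```bash
python3 -c "
from bench import arm
print(arm.job_done())"
```

```text
the job is handed in; nothing more can be done
None
```

The mill's dial was turned clockwise to its stop, then back exactly three clicks and released; the last picture shows the nose on the third mark. The timer and the tumbler were not touched, and the job was handed in at about 17 s.

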